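# Tools racked in reverse order for reassembly

## Task

The four tools on the blue saddle blocks lie, left to right as the robot sees them, in the order used to take the phone apart. Move them to the empty wooden tool rest in the reverse order, for putting it together again: the leftmost tool on the blocks goes into the rightmost place of the rest, and so on. Each tool shall lie across both notched bars of the rest, roughly centred on it front to back, one to a place, and be left there at rest.

Things in the scene. Friction and masses are not known exactly. Their poses are not given: they have to be found in the camera images.
- spudger: Black flat nylon spudger, a bar 140 mm long, 10 mm wide, 8 mm high. Origin: middle of its underside; its y axis runs along its length.
- tweezers: Straight steel tweezers lying on edge, 122 mm long, 12 mm wide, 9 mm high, rigid. Origin: middle of the underside; y axis along the length.
- syringe: Cream-coloured flux syringe with a blue tip, 130 mm long, 21 mm wide over its finger flange, the rest 16 mm wide and 16 mm high to the touch; grip the barrel. Origin: middle of the underside; y axis along the length.
- marker: Blue and white marker pen, 135 mm long, 17 mm wide, 16 mm high. Origin: middle of the underside; y axis along the length.
- saddle_a: Blue saddle block that holds the spudger at the start; fixed, stays on the rail. Two upright supports 12 mm thick at its x = +-35 mm, each with a nest 26 mm wide between humps 11 mm high. Origin: centre of its underside; x along the tool, y along the row; nest floor 28 mm above the origin, 34 mm above the bench.
- saddle_b: Blue saddle block that holds the tweezers at the start; fixed, stays on the rail. Two upright supports 12 mm thick at its x = +-35 mm, each with a nest 26 mm wide between humps 11 mm high. Origin: centre of its underside; x along the tool, y along the row; nest floor 28 mm above the origin, 34 mm above the bench.
- saddle_c: Blue saddle block that holds the syringe at the start; fixed, stays on the rail. Two upright supports 12 mm thick at its x = +-35 mm, each with a nest 26 mm wide between humps 11 mm high. Origin: centre of its underside; x along the tool, y along the row; nest floor 28 mm above the origin, 34 mm above the bench.
- saddle_d: Blue saddle block that holds the marker at the start; fixed, stays on the rail. Two upright supports 12 mm thick at its x = +-35 mm, each with a nest 26 mm wide between humps 11 mm high. Origin: centre of its underside; x along the tool, y along the row; nest floor 28 mm above the origin, 34 mm above the bench.
- tray_rail: Aluminium rail 66 x 216 x 6 mm under the four saddle blocks, fixed. Origin: centre of its underside on the bench. y along the row, towards the robot's left (yaw within 0.25 rad); x away from the robot. The blocks stand at y = +78, +26, -26 and -78 mm, in any order. The tools lie about along x, either way round.
- tool_rest: Empty wooden tool rest, fixed, left or right of the rail: board 105 x 220 x 10 mm, two notched bars 12 mm thick along y at x = +-35 mm. Origin: centre of its foot on the bench; y along the row, to the robot's left (yaw within 0.25 rad); x away. Places at y = +78, +26, -26, -78 mm: floor 28 mm wide, 34 mm above the origin, between round humps 12 mm high that let a tool slide down.

How it is judged (in metres and radians):
At the end, for the whole second after the job is handed in: Each tool is in the place of the rest that mirrors its start in the row: its middle within 16 mm of the place along the row and 25 mm front to back, its underside 27 to 55 mm above the rest's foot, its length within 0.2 rad of square to the row, at rest (((y of saddle_a in the frame of tray_rail between 0.068 and 0.088 m and y of spudger in the frame of tool_rest between -0.094 and -0.062 m) or (y of saddle_a in the frame of tray_rail between 0.016 and 0.036 m and y of spudger in the frame of tool_rest between -0.042 and -0.01 m) or (y of saddle_a in the frame of tray_rail between -0.036 and -0.016 m and y of spudger in the frame of tool_rest between 0.01 and 0.042 m) or (y of saddle_a in the frame of tray_rail between -0.088 and -0.068 m and y of spudger in the frame of tool_rest between 0.062 and 0.094 m)) and x of spudger in the frame of tool_rest between -0.025 and 0.025 m and z of spudger in the frame of tool_rest between 0.027 and 0.055 m and angle between the y axis of each of spudger, tweezers, syringe, marker and the x axis of tool_rest, either way round below 0.2 rad and linear speed of each of spudger, tweezers, syringe, marker below 0.03 m/s and angular speed of each of spudger, tweezers, syringe, marker below 0.5 rad/s and ((y of saddle_b in the frame of tray_rail between 0.068 and 0.088 m and y of tweezers in the frame of tool_rest between -0.094 and -0.062 m) or (y of saddle_b in the frame of tray_rail between 0.016 and 0.036 m and y of tweezers in the frame of tool_rest between -0.042 and -0.01 m) or (y of saddle_b in the frame of tray_rail between -0.036 and -0.016 m and y of tweezers in the frame of tool_rest between 0.01 and 0.042 m) or (y of saddle_b in the frame of tray_rail between -0.088 and -0.068 m and y of tweezers in the frame of tool_rest between 0.062 and 0.094 m)) and x of tweezers in the frame of tool_rest between -0.025 and 0.025 m and z of tweezers in the frame of tool_rest between 0.027 and 0.055 m and ((y of saddle_c in the frame of tray_rail between 0.068 and 0.088 m and y of syringe in the frame of tool_rest between -0.094 and -0.062 m) or (y of saddle_c in the frame of tray_rail between 0.016 and 0.036 m and y of syringe in the frame of tool_rest between -0.042 and -0.01 m) or (y of saddle_c in the frame of tray_rail between -0.036 and -0.016 m and y of syringe in the frame of tool_rest between 0.01 and 0.042 m) or (y of saddle_c in the frame of tray_rail between -0.088 and -0.068 m and y of syringe in the frame of tool_rest between 0.062 and 0.094 m)) and x of syringe in the frame of tool_rest between -0.025 and 0.025 m and z of syringe in the frame of tool_rest between 0.027 and 0.055 m and ((y of saddle_d in the frame of tray_rail between 0.068 and 0.088 m and y of marker in the frame of tool_rest between -0.094 and -0.062 m) or (y of saddle_d in the frame of tray_rail between 0.016 and 0.036 m and y of marker in the frame of tool_rest between -0.042 and -0.01 m) or (y of saddle_d in the frame of tray_rail between -0.036 and -0.016 m and y of marker in the frame of tool_rest between 0.01 and 0.042 m) or (y of saddle_d in the frame of tray_rail between -0.088 and -0.068 m and y of marker in the frame of tool_rest between 0.062 and 0.094 m)) and x of marker in the frame of tool_rest between -0.025 and 0.025 m and z of marker in the frame of tool_rest between 0.027 and 0.055 m); the robot touches nothing.
It also fails if it takes over 99 s, if anything falls off the work surface, if the arm or the gripper's body presses on something with over 40 N, if the wrist force passes 120 N, or if a joint passes its speed limit or range.

## Robot

A 7-joint arm with a two-finger parallel gripper is mounted at the origin on a cart in front of the work surface, level with it; the furniture and walls round the work are solid. World frame = base frame: x ahead of the robot, y to its left, z up, the work surface at z = 0. Lengths are in m, angles in degrees, forces in N, time in s.
With the tool pointing down it reaches from about 0.425 to 0.875 m from the base axis. Payload 4.7 kg.
Tool frame: the origin (TCP) lies on the mounting face of the last link; the fingertips stand 182 mm ahead of it and the grasp point (between the pads) lies 164 mm ahead of it; z points along the fingers, y is the line along which they close (so a half turn about z gives the same grasp; the last joint's range is limited). The gripper opens to 87 mm and grips with 3 to 60 N. Pads are 19 mm wide; open, the fingers measure 117 mm over their backs; the gripper's body (75 mm by 190 mm) begins 51 mm behind the grasp point.
Start: joints at [0.808, 18.392, -4.016, 83.108, 1.295, 78.541, -3.26], TCP at [0.65, -0, 0.405] pointing down, gripper open.
Joint ranges: [-163.93, 163.93], [-17.29, 119.83], [-79.2, 71.16], [3.27, 140.29], [-89.18, 269.18], [5.43, 117.66], [-154.24, 154.24]. Speed limits (degrees/s): [147.25, 147.25, 180, 180, 180, 180, 180].

## Interface

Orientations are given as [roll, pitch, yaw] about the fixed x, y, z axes, in that order (R = Rz(yaw) Ry(pitch) Rx(roll)).
In Python, from cell import env gives the robot as it stands.
- The arm moves only by the tool servo_tool, never from a script. Its argument "plan" is a list of rows, each an object with "xyz": the shift along the tool's x, y, z in cm, a list of three; "twist": the turn, a rotation vector about the tool's x, y, z in degrees, a list of three; "jaw": the closure, from 0 (fully open) to 1 (shut). In form: [{"xyz": [x, y, z], "twist": [wx, wy, wz], "jaw": jaw}, ...]. A call has 1 to 10 rows; each row is the pose to reach, as a shift and turn from the pose commanded when the call began, along the tool's axes at that moment; what a row does not reach only later rows make up. A row lasts 1/12 s, in which the tool goes at most 41.7 mm and 7.16 degrees, less where a joint would pass 70% of its speed; a pose out of reach is approached as far as the arm can. A call with a gripper value outside its range is refused whole. The fingers move at their own pace and stop on an object; "newtons" is the grip in N (left out, the last holds). Time passes only in rows, so rows that repeat a pose let the fingers close. It gives the time, the measured TCP pose, the force, the opening and the grip force at its end, in the units of the state.
- env.get_obs(): the state, without advancing time (a new reading comes with each control period).
- env.read_camera(name): name is "scene" or "side" or "wrist"; returns a dict with "img" (420x560x3 uint8, red, green, blue), "camera_matrix" (3x3 intrinsics, pixels), "k1" (the pictures are not rectified: a ray, as slopes to the right and down, at radius r is drawn at 1 + k1 r^2 times it, then the intrinsics apply), "R" (3x3) and "t" (3): a world point X has camera coordinates R X + t. Camera axes: x right, y down, z forward; pixel columns grow to the right and rows downward; lengths in m; the calibration is good to about 2 mm. A picture is of the moment at which its call begins. There is no depth.
- env.sign_off(): hands the job in; it is judged then, once.
The state is a dict: "time_s": time; "qpos": joint angles; "joint_velocities": joint speeds; "effort": joint torques, N m; "tool_pos": TCP position; "tool_rot": TCP orientation; "force": force on the tool from outside, world axes, zero at the start; "wrist_torque": the same for the moment, N m; "grip_width": finger opening in m; "grasp_force": force on a finger pad.
Only numpy, scipy, OpenCV 4.12 (cv2) and the standard library are available. Lean on these libraries where they do the work, as an engineer would, in place of code of your own. Each camera call takes 0.05 s, during which the arm holds its last target. There are 200 camera calls.

## Working session

There is one attempt and no reset: what is moved stays moved. The work goes in short steps, Python scripts to look and compute and a tool call to move; the robot and the scene stay as the last step left them, time stands still between calls to the robot, and variables do not carry over. Pictures are saved under pics/ and viewed, at most 14 in all, crops included, and the job is handed in when it is done.

Besides the shell and the picture viewer there is one more tool, called after "Call:" as name(argument=value, ...), one argument or row to a line, values as JSON. servo_tool: Moves the arm, as the interface text tells. Its arguments: {"type":"object","properties":{"plan":{"type":"array","items":{"type":"object","properties":{"xyz":{"type":"array","items":{"type":"number"}},"twist":{"type":"array","items":{"type":"number"}},"jaw":{"type":"number"}}}},"newtons":{"type":"number"}},"required":["plan"]}

```bash
mkdir -p pics; cat > h.py <<'E'
import numpy as np, cv2
from cell import env
def cam(name, fn=None):
    c=env.read_camera(name)
    if fn: cv2.imwrite('pics/'+fn, cv2.cvtColor(c['img'],cv2.COLOR_RGB2BGR))
    return c
def p2w(c,uv,z):
    K=np.array(c['camera_matrix']);R=np.array(c['R']);t=np.array(c['t']);k=c['k1']
    d=np.linalg.inv(K)@[uv[0],uv[1],1]; d=d[:2]; s=d.copy()
    for _ in range(20): s=d/(1+k*(s@s))
    o=-R.T@t; r=R.T@np.array([s[0],s[1],1]); return o+r*(z-o[2])/r[2]
def w2p(c,X):
    p=np.array(c['R'])@np.array(X)+np.array(c['t']); s=p[:2]/p[2]; s=s*(1+c['k1']*(s@s))
    return (np.array(c['camera_matrix'])@[s[0],s[1],1])[:2]
E
python3 - <<'E'
from h import *
for n in ['scene','side','wrist']:
    c=cam(n,n+'0.png'); print(n,c['camera_matrix'],c['k1'],-np.array(c['R']).T@c['t'])
print(env.get_obs())
E
```

```text
scene [[476.23807386   0.         282.73304631]
 [  0.         476.23807386 216.13341148]
 [  0.           0.           1.        ]] -0.022982232406539727 [0.11657996 0.7161265  0.5203389 ]
side [[418.23176845   0.         272.55622975]
 [  0.         418.23176845 213.79960895]
 [  0.           0.           1.        ]] 0.01872768708774263 [ 0.23153328 -0.61213031  0.56377939]
wrist [[297.52811927   0.         281.70977946]
 [  0.         297.52811927 208.05907999]
 [  0.           0.           1.        ]] -0.017788236229651953 [0.65052176 0.08453076 0.383665  ]
{'time_s': 0.15, 'qpos': array([ 0.80848609, 18.42921879, -4.01704798, 83.16054026,  1.29482489,
       78.5400802 , -3.26102185]), 'joint_velocities': array([-0.04872679, -0.15322453, -0.02186049, -0.19928155, -0.04132891,
       -0.01903997,  0.01350553]), 'effort': array([ 2.16972071e-04, -4.91794288e+01, -4.04079035e-01, -3.12878716e+01,
       -6.39387709e-02,  4.04033612e-02,  9.90178205e-05]), 'tool_pos': array([ 6.49841526e-01, -2.26952300e-05,  4.03898877e-01]), 'tool_rot': array([-1.79915376e+02,  4.46140501e-03,  9.00013305e+01]), 'force': array([ 0.27045916, -1.48386776, -0.72869385]), 'wrist_torque': array([-0.03263037, -0.02187298, -0.04275301]), 'grasp_force': 0.0, 'grip_width': 0.08690879106891505}
```

View pics/scene0.png

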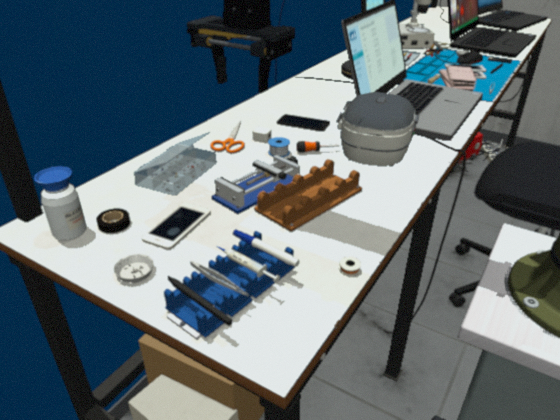

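View pics/wrist0.png

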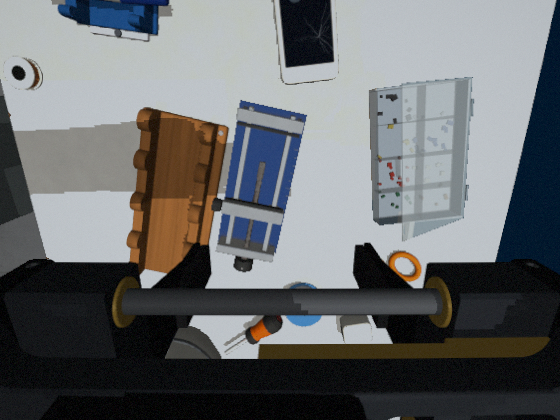

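The scene view shows the tools on the saddles around (230,283), with the spudger nearest the camera, so leftmost, then tweezers, syringe and marker. The rest is at (310,190) with a blue vise beside it. In the wrist view the rest spans about (140–220, 110–270).

```bash
python3 - <<'E'
from h import *
c=cam('scene')
for n,uv,z in [('spud',(197,297),.04),('marker',(265,247),.045),('vise',(245,170),.05),('restL',(263,212),.045),('restR',(355,185),.045)]: print(n,p2w(c,uv,z).round(3))
w=cam('wrist')
for uv in [(145,115),(222,130),(135,262)]: print(p2w(w,uv,.046).round(3))
E
```

```text
spud [0.485 0.35  0.04 ]
marker [0.464 0.205 0.045]
vise [0.64  0.015 0.05 ]
restL [0.525 0.12  0.045]
restR [ 0.425 -0.06   0.045]
[0.501 0.083 0.046]
[0.584 0.067 0.046]
[ 0.463 -0.096  0.046]
```

View pics/side0.png

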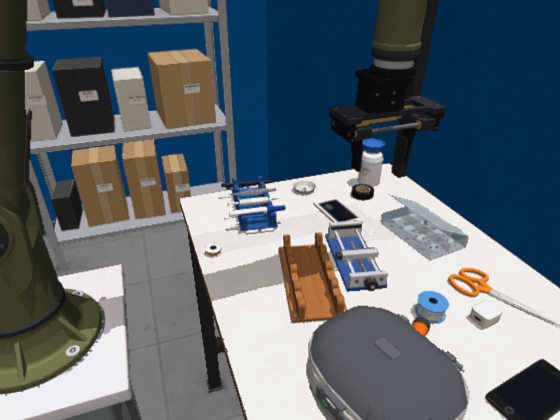

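The side view confirms the layout: rail with the tools at (255,205), rest at (310,280), vise just beyond it at (355,255). Next I go above the rail to look.

Call:
servo_tool(
  plan=[
    {"xyz":[3,-2.5,0],"twist":[0,0,7],"jaw":0.54},
    {"xyz":[6,-5,0],"twist":[0,0,14],"jaw":0.54},
    {"xyz":[9,-7.5,0],"twist":[0,0,21],"jaw":0.54},
    {"xyz":[12,-10,0],"twist":[0,0,28],"jaw":0.54},
    {"xyz":[15,-12.5,0],"twist":[0,0,35],"jaw":0.54},
    {"xyz":[18,-15,0],"twist":[0,0,42],"jaw":0.54},
    {"xyz":[21,-17.5,0],"twist":[0,0,49],"jaw":0.54},
    {"xyz":[24,-20,0],"twist":[0,0,56],"jaw":0.54},
    {"xyz":[27,-22,0],"twist":[0,0,63],"jaw":0.54},
    {"xyz":[27,-22,0],"twist":[0,0,70],"jaw":0.54},
  ],
  newtons=20,
)

```text
time_s: 1.08
tool_pos: [0.425, 0.2763, 0.4052]
tool_rot: [-179.8, -0.0, 21.9]
force: [-0.7, 0.7, 0.5]
grip_width: 0.0407
grasp_force: 0.0
```

Call:
servo_tool(
  plan=[
    {"xyz":[0,0,0],"twist":[0,0,7],"jaw":0.54},
    {"xyz":[0,0,0],"twist":[0,0,14],"jaw":0.54},
    {"xyz":[0,0,0],"twist":[0,0,21],"jaw":0.54},
    {"xyz":[0,0,0],"twist":[0,0,28],"jaw":0.54},
    {"xyz":[0,0,0],"twist":[0,0,30],"jaw":0.54},
    {"xyz":[0,0,0],"twist":[0,0,30],"jaw":0.54},
  ],
)

```text
time_s: 1.58
tool_pos: [0.4299, 0.2699, 0.4047]
tool_rot: [180.0, -0.0, -8.4]
force: [0.7, 0.1, -0.7]
grip_width: 0.04
grasp_force: 0.0
```

```bash
python3 - <<'E'
from h import *
o=env.get_obs(); print({k:np.round(o[k],3) for k in ['time_s','qpos','tool_pos','tool_rot','force','grip_width']})
c=cam('wrist','w1.png')
import pickle; pickle.dump(c,open('w1.pkl','wb'))
E
```

```text
{'time_s': np.float64(1.583), 'qpos': array([ -21.931,    1.642,  -13.407,  102.598,    0.4  ,   75.807,
       -133.869]), 'tool_pos': array([0.43 , 0.27 , 0.405]), 'tool_rot': array([ 1.79994e+02, -4.00000e-03, -8.43800e+00]), 'force': array([ 0.748,  0.122, -0.742]), 'grip_width': np.float64(0.04)}
```

View pics/w1.png

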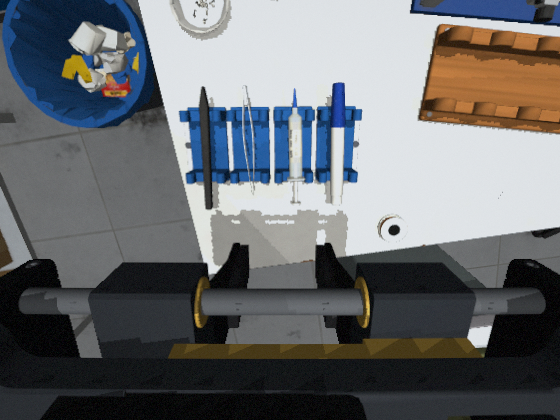

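The view from above shows four tools, left to right: spudger (207,147), tweezers (250,140), syringe (296,147), marker (338,143). The left end of the rest is at (425–440, 30–120). I enlarge the rail area to read the pixels more precisely.

```bash
python3 - <<'E'
from h import *
im=cv2.imread('pics/w1.png')
cv2.imwrite('pics/w1c.png',cv2.resize(im[75:215,170:370],None,fx=4,fy=4,interpolation=cv2.INTER_CUBIC))
E
```

```text
(no output)
```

View pics/w1c.png

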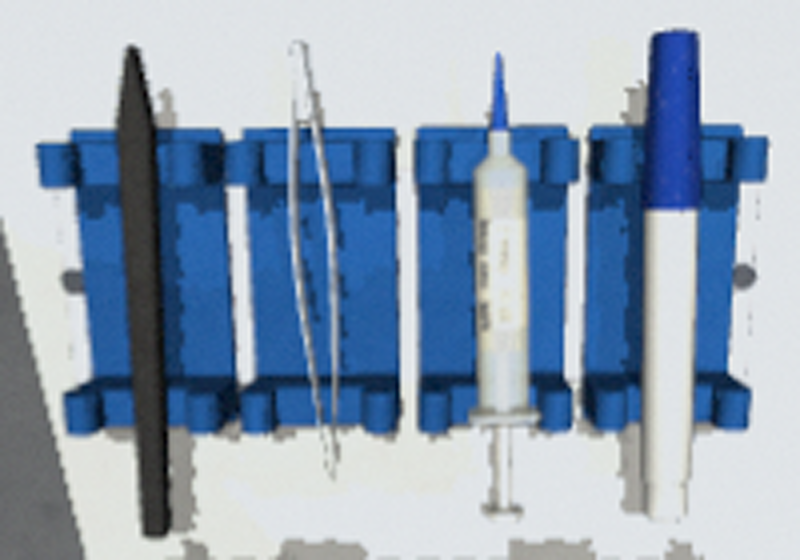

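Enlarged crop (x4, origin 170,75): spudger (132,47)–(156,533), tweezers (300,42)–(332,475), syringe (498,53)–(502,515), marker (674,32)–(667,519). The rail end holes are at (72,280) and (744,276).

```bash
python3 - <<'E'
from h import *
import pickle; c=pickle.load(open('w1.pkl','rb'))
f=lambda u,v,z:p2w(c,(170+u/4,75+v/4),z)
for n,a,b,z in [('spud',(132,47),(156,533),.040),('twz',(300,42),(332,475),.040),('syr',(498,53),(502,515),.042),('mark',(674,32),(667,519),.042)]:
    p,q=f(*a,z),f(*b,z); d=p-q; print(n,((p+q)/2).round(4),'len',np.linalg.norm(d).round(3),'ang',np.degrees(np.arctan2(d[1],d[0])).round(1))
p,q=f(72,280,.006),f(744,276,.006);d=p-q;print('rail',((p+q)/2).round(4),np.linalg.norm(d),np.degrees(np.arctan2(-d[0],d[1])))
# rest seen at right: corners of bars tops
for uv in [(440,25),(421,107)]: print(p2w(c,uv,.046).round(4))
E
```

```text
spud [0.4853 0.3496 0.04  ] len 0.138 ang -10.0
twz [0.4876 0.299  0.04  ] len 0.121 ang -6.0
syr [0.4725 0.2485 0.042 ] len 0.13 ang -7.2
mark [0.4674 0.2003 0.042 ] len 0.136 ang -6.1
rail [0.4784 0.2753 0.006 ] 0.21059447721558242 -8.155992470179973
[0.5748 0.0872 0.046 ]
[0.4981 0.1074 0.046 ]
```

Call:
servo_tool(
  plan=[
    {"xyz":[0.9,3.7,0.8],"twist":[0,0,0],"jaw":0.54},
    {"xyz":[1.8,7.4,1.6],"twist":[0,0,0],"jaw":0.54},
    {"xyz":[2.7,11.1,2.4],"twist":[0,0,0],"jaw":0.54},
    {"xyz":[3.6,14.8,3.2],"twist":[0,0,0],"jaw":0.54},
    {"xyz":[4.5,18.5,4.0],"twist":[0,0,0],"jaw":0.54},
    {"xyz":[5.4,22.2,4.8],"twist":[0,0,0],"jaw":0.54},
    {"xyz":[6.7,26.2,6],"twist":[0,0,0],"jaw":0.54},
    {"xyz":[6.7,26.2,6],"twist":[0,0,0],"jaw":0.54},
    {"xyz":[6.7,26.2,6],"twist":[0,0,0],"jaw":0.54},
  ],
)

```text
time_s: 2.38
tool_pos: [0.4578, -0.0017, 0.3441]
tool_rot: [180.0, 0.1, -8.7]
force: [0.4, 1.0, 0.2]
grip_width: 0.0401
grasp_force: 0.0
```

```bash
python3 - <<'E'
from h import *
import pickle
o=env.get_obs(); print(o['tool_pos'],o['tool_rot'],o['qpos'])
c=cam('wrist','w2.png');pickle.dump(c,open('w2.pkl','wb'))
im=cv2.imread('pics/w2.png')
cv2.imwrite('pics/w2c.png',cv2.resize(im[0:250,130:460],None,fx=2.4,fy=2.4,interpolation=cv2.INTER_CUBIC))
E
```

```text
[ 0.45784276 -0.00171575  0.34410455] [ 1.79974284e+02  7.48509020e-02 -8.66066896e+00] [  -6.35356402   -2.66294137    3.15612017  113.9338099     0.16768623
   68.80371964 -101.92233439]
```

View pics/w2c.png

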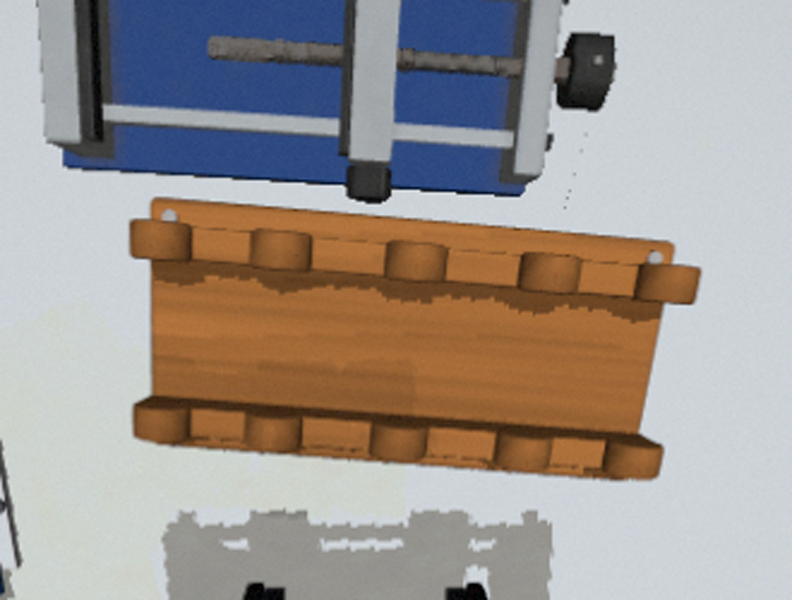

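The crop (x2.4, origin 130,0) shows the rest: far bar hump centres at x=160, 280, 417, 550, 668, near bar at x=162, 273, 398, 524, 634. The vise starts about 15 mm beyond the rest.

```bash
python3 - <<'E'
from h import *
import pickle; c=pickle.load(open('w2.pkl','rb'))
f=lambda u,v,z=.046:p2w(c,(130+u/2.4,v/2.4),z)
far=[(160,222),(280,231),(417,243),(550,255),(668,265)]
near=[(162,441),(273,449),(398,459),(524,468),(634,477)]
F=np.array([f(*p) for p in far]);N=np.array([f(*p) for p in near])
print(F.round(4),N.round(4))
d=(F[0]-F[4]+N[0]-N[4]); yaw=np.arctan2(-d[0],d[1]);print('yaw',np.degrees(yaw))
h=[f(169,216,.01),f(655,258,.01)];print('screws',h,np.linalg.norm(h[0]-h[1]))
b=[f(153,200,.01),f(673,243,.01)];print('board far corners',b,np.linalg.norm(b[0]-b[1]))
C=(F.mean(0)+N.mean(0))/2; ex=np.array([np.cos(yaw),np.sin(yaw),0]);ey=np.array([-np.sin(yaw),np.cos(yaw),0])
print('C',C,'from board',(b[0]+b[1])/2-.0525*ex)
for y in (.078,.026,-.026,-.078): print(y,(C+y*ey).round(4))
for q in [(370,200),(66,167),(522,193)]: print('vise',f(*q,.03), (f(*q,.03)-C)@ex)
E
```

```text
[[ 0.5696  0.0567  0.046 ]
 [ 0.5599  0.014   0.046 ]
 [ 0.5482 -0.035   0.046 ]
 [ 0.5367 -0.0831  0.046 ]
 [ 0.5267 -0.1263  0.046 ]] [[ 0.4897  0.0752  0.046 ]
 [ 0.4797  0.032   0.046 ]
 [ 0.4681 -0.0169  0.046 ]
 [ 0.4567 -0.0666  0.046 ]
 [ 0.4461 -0.1106  0.046 ]]
yaw -13.2084009973116
screws [array([0.57490432, 0.06163153, 0.01      ]), array([ 0.52829492, -0.13549841,  0.01      ])] 0.2025651766947785
board far corners [array([0.58189624, 0.06669427, 0.01      ]), array([ 0.5331687 , -0.14314539,  0.01      ])] 0.21542297576387665
C [ 0.50813153 -0.02607606  0.046     ] from board [ 0.50642133 -0.02622964  0.01      ]
0.078 [0.526  0.0499 0.046 ]
0.026 [ 0.5141 -0.0008  0.046 ]
-0.026 [ 0.5022 -0.0514  0.046 ]
-0.078 [ 0.4903 -0.102   0.046 ]
vise [ 0.56663833 -0.02047152  0.03      ] 0.055678432915309654
vise [0.59584512 0.09139948 0.03      ] 0.05855075182643534
vise [ 0.56042535 -0.07815597  0.03      ] 0.06281033511144454
```

```bash
cat > d.py <<'E'
import sys; from h import *
x,y,z,yaw=map(float,sys.argv[1:5])
o=env.get_obs(); p=o['tool_pos']; w=np.radians(o['tool_rot'][2]); D=np.array([x,y,z])-p
X=[np.cos(w),np.sin(w),0];Y=[np.sin(w),-np.cos(w),0]
print('t',o['time_s'],'pos',p.round(4),'rot',o['tool_rot'].round(2),'F',o['force'].round(1),'w',round(o['grip_width'],4),'j7',o['qpos'][6].round(0))
print('shift cm',[round(100*float(v),2) for v in (D@X,D@Y,-D[2])],'twist z',round(o['tool_rot'][2]-yaw,2))
E
python3 - <<'E'
import numpy as np
C=np.array([.507,-.026]);y=np.radians(-13.2);ex=np.array([np.cos(y),np.sin(y)]);ey=np.array([-np.sin(y),np.cos(y)])
for n,m,a,off,ry,tx in [('spud',(.4853,.3496),-10,.008,-.078,-.012),('twz',(.4876,.299),-6,.002,-.026,-.009),('syr',(.4725,.2485),-7.2,.007,.026,-.013),('mark',(.4674,.2003),-6.1,.006,.078,-.012)]:
    r=np.radians(a); print(n,'grip',(np.array(m)+off*np.array([np.cos(r),np.sin(r)])).round(4),a,'place',(C+ry*ey+(tx+off)*ex).round(4),-13.2)
E
python3 d.py .4734 .1997 .26 -6.1
```

```text
spud grip [0.4932 0.3482] -10 place [ 0.4853 -0.101 ] -13.2
twz grip [0.4896 0.2988] -6 place [ 0.4942 -0.0497] -13.2
syr grip [0.4794 0.2476] -7.2 place [0.5071 0.0007] -13.2
mark grip [0.4734 0.1997] -6.1 place [0.519  0.0513] -13.2
t 2.4333 pos [4.580e-01 4.000e-04 3.446e-01] rot [-1.7998e+02  3.0000e-02 -8.4700e+00] F [-0.8  0.6  0.1] w 0.0401 j7 -102.0
shift cm [-1.41, -19.94, 8.46] twist z -2.37
```

Call:
servo_tool(
  plan=[
    {"xyz":[-0.3,-4,1.5],"twist":[0,0,-1],"jaw":0.54},
    {"xyz":[-0.6,-8,3],"twist":[0,0,-2],"jaw":0.54},
    {"xyz":[-0.9,-12,4.5],"twist":[0,0,-2.4],"jaw":0.54},
    {"xyz":[-1.2,-16,6],"twist":[0,0,-2.4],"jaw":0.54},
    {"xyz":[-1.4,-19.9,7.5],"twist":[0,0,-2.4],"jaw":0.54},
    {"xyz":[-1.4,-19.9,8.5],"twist":[0,0,-2.4],"jaw":0.54},
    {"xyz":[-1.4,-19.9,8.5],"twist":[0,0,-2.4],"jaw":0.54},
    {"xyz":[-1.4,-19.9,8.5],"twist":[0,0,-2.4],"jaw":0.54},
    {"xyz":[-1.4,-19.9,8.5],"twist":[0,0,-2.4],"jaw":0.54},
  ],
  newtons=25,
)

```text
time_s: 3.18
tool_pos: [0.4735, 0.1992, 0.2605]
tool_rot: [180.0, -0.0, -6.0]
force: [0.9, -0.3, 0.1]
grip_width: 0.0401
grasp_force: 0.0
```

```bash
python3 d.py .4734 .1997 .206 -6.1; python3 -c "
from h import *
cam('wrist','w3.png')"
```

```text
t 3.1833 pos [0.4735 0.1992 0.2605] rot [ 1.7999e+02 -5.0000e-02 -6.0200e+00] F [ 0.9 -0.3  0.1] w 0.0401 j7 -123.0
shift cm [-0.01, -0.04, 5.45] twist z 0.08
```

View pics/w3.png

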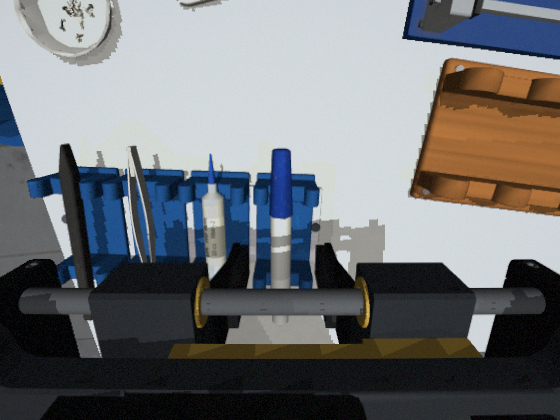

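The wrist view shows the marker centred between the fingers (column 281). Descend and grip.

Call:
servo_tool(
  plan=[
    {"xyz":[0,0,2],"twist":[0,0,0],"jaw":0.54},
    {"xyz":[0,0,4],"twist":[0,0,0],"jaw":0.54},
    {"xyz":[0,0,5.4],"twist":[0,0,0],"jaw":0.54},
    {"xyz":[0,0,5.4],"twist":[0,0,0],"jaw":0.54},
    {"xyz":[0,0,5.4],"twist":[0,0,0],"jaw":0.9},
    {"xyz":[0,0,5.4],"twist":[0,0,0],"jaw":0.9},
    {"xyz":[0,0,5.4],"twist":[0,0,0],"jaw":0.9},
    {"xyz":[0,0,5.4],"twist":[0,0,0],"jaw":0.9},
    {"xyz":[0,0,5.4],"twist":[0,0,0],"jaw":0.9},
    {"xyz":[0,0,5.4],"twist":[0,0,0],"jaw":0.9},
  ],
)

```text
time_s: 4.07
tool_pos: [0.4737, 0.2001, 0.2068]
tool_rot: [-180.0, -0.1, -6.0]
force: [-0.8, -0.6, 4.7]
grip_width: 0.0148
grasp_force: 25.0
```

```bash
python3 d.py .519 .0513 .27 -13.2
```

```text
t 4.0667 pos [0.4737 0.2001 0.2068] rot [-1.7996e+02 -9.0000e-02 -6.0000e+00] F [-0.8 -0.6  4.7] w 0.0148 j7 -124.0
shift cm [6.06, 14.32, -6.32] twist z 7.2
```

Call:
servo_tool(
  plan=[
    {"xyz":[0,0,-2],"twist":[0,0,0],"jaw":0.9},
    {"xyz":[0,0,-4.5],"twist":[0,0,0],"jaw":0.9},
    {"xyz":[0,0,-6.3],"twist":[0,0,0],"jaw":0.9},
    {"xyz":[1.2,3,-6.3],"twist":[0,0,2],"jaw":0.9},
    {"xyz":[2.6,6,-6.3],"twist":[0,0,4],"jaw":0.9},
    {"xyz":[3.9,9,-6.3],"twist":[0,0,6],"jaw":0.9},
    {"xyz":[5.1,12,-6.3],"twist":[0,0,7.2],"jaw":0.9},
    {"xyz":[6.1,14.3,-6.3],"twist":[0,0,7.2],"jaw":0.9},
    {"xyz":[6.1,14.3,-6.3],"twist":[0,0,7.2],"jaw":0.9},
    {"xyz":[6.1,14.3,-6.3],"twist":[0,0,7.2],"jaw":0.9},
  ],
)

```text
time_s: 4.9
tool_pos: [0.5192, 0.0496, 0.2688]
tool_rot: [180.0, -0.0, -13.4]
force: [-0.2, 0.1, -0.7]
grip_width: 0.015
grasp_force: 25.0
```

```bash
python3 d.py .519 .0513 .209 -13.2; python3 -c "
from h import *
cam('wrist','w4.png')"
```

```text
t 4.9 pos [0.5192 0.0496 0.2688] rot [179.99  -0.   -13.4 ] F [-0.2  0.1 -0.7] w 0.015 j7 -112.0
shift cm [-0.06, -0.16, 5.98] twist z -0.2
```

View pics/w4.png

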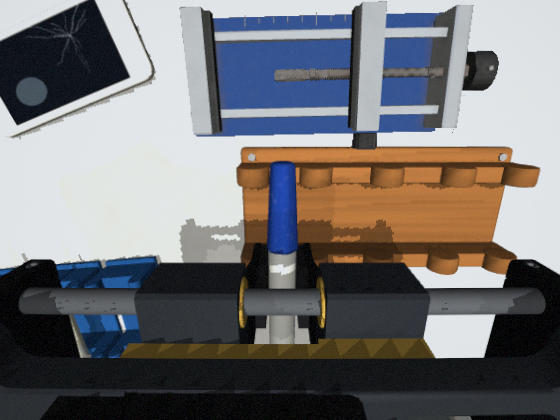

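The marker (column 283) lines up with the leftmost place (humps at 255 and 318). Lower, release and rise.

Call:
servo_tool(
  plan=[
    {"xyz":[0,0,2],"twist":[0,0,0],"jaw":0.9},
    {"xyz":[0,0,4],"twist":[0,0,0],"jaw":0.9},
    {"xyz":[0,0,5.5],"twist":[0,0,0],"jaw":0.9},
    {"xyz":[0,0,6],"twist":[0,0,0],"jaw":0.9},
    {"xyz":[0,0,6],"twist":[0,0,0],"jaw":0.9},
    {"xyz":[0,0,6],"twist":[0,0,0],"jaw":0.55},
    {"xyz":[0,0,6],"twist":[0,0,0],"jaw":0.55},
    {"xyz":[0,0,6],"twist":[0,0,0],"jaw":0.55},
    {"xyz":[0,0,3],"twist":[0,0,0],"jaw":0.54},
    {"xyz":[0,0,0],"twist":[0,0,0],"jaw":0.54},
  ],
)

```text
time_s: 5.78
tool_pos: [0.5181, 0.0513, 0.2683]
tool_rot: [179.9, 0.2, -13.2]
force: [0.8, 0.2, 1.0]
grip_width: 0.0372
grasp_force: 0.0
```

```bash
python3 d.py .4794 .2476 .26 -7.2
```

```text
t 5.7833 pos [0.5181 0.0513 0.2683] rot [179.92   0.2  -13.18] F [0.8 0.2 1. ] w 0.0372 j7 -112.0
shift cm [-8.24, -18.23, 0.83] twist z -5.98
```

Call:
servo_tool(
  plan=[
    {"xyz":[-1.6,-3.5,0],"twist":[0,0,-2],"jaw":0.54},
    {"xyz":[-3.2,-7,0],"twist":[0,0,-4],"jaw":0.54},
    {"xyz":[-4.8,-10.6,0],"twist":[0,0,-6],"jaw":0.54},
    {"xyz":[-6.4,-14.2,0.4],"twist":[0,0,-6],"jaw":0.54},
    {"xyz":[-8.2,-18.2,0.8],"twist":[0,0,-6],"jaw":0.54},
    {"xyz":[-8.2,-18.2,0.8],"twist":[0,0,-6],"jaw":0.54},
    {"xyz":[-8.2,-18.2,0.8],"twist":[0,0,-6],"jaw":0.54},
    {"xyz":[-8.2,-18.2,0.8],"twist":[0,0,-6],"jaw":0.54},
  ],
)

```text
time_s: 6.45
tool_pos: [0.4808, 0.247, 0.2611]
tool_rot: [180.0, -0.0, -7.2]
force: [-0.0, -1.5, 1.0]
grip_width: 0.0398
grasp_force: 0.0
```

```bash
python3 d.py .4794 .2476 .206 -7.2; python3 -c "
from h import *
cam('wrist','w5.png')"
```

```text
t 6.45 pos [0.4808 0.247  0.2611] rot [ 1.7997e+02 -4.0000e-02 -7.1600e+00] F [-0.  -1.5  1. ] w 0.0398 j7 -129.0
shift cm [-0.15, -0.04, 5.51] twist z 0.04
```

View pics/w5.png

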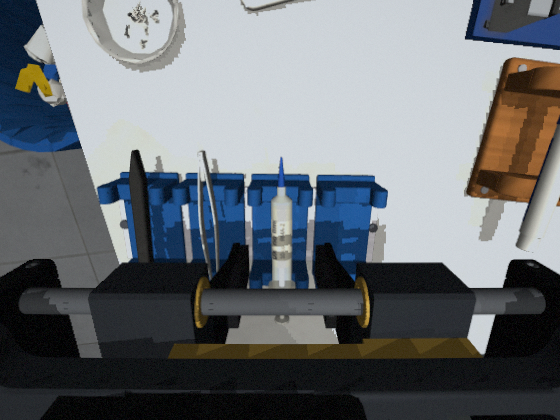

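The syringe is centred at column 281 and the neighbours are clear; the marker is lying in the rest on the right.

Call:
servo_tool(
  plan=[
    {"xyz":[-0.1,0,2],"twist":[0,0,0],"jaw":0.54},
    {"xyz":[-0.1,0,4],"twist":[0,0,0],"jaw":0.54},
    {"xyz":[-0.1,0,5.4],"twist":[0,0,0],"jaw":0.54},
    {"xyz":[-0.1,0,5.4],"twist":[0,0,0],"jaw":0.54},
    {"xyz":[-0.1,0,5.4],"twist":[0,0,0],"jaw":0.9},
    {"xyz":[-0.1,0,5.4],"twist":[0,0,0],"jaw":0.9},
    {"xyz":[-0.1,0,5.4],"twist":[0,0,0],"jaw":0.9},
    {"xyz":[-0.1,0,5.4],"twist":[0,0,0],"jaw":0.9},
    {"xyz":[-0.1,0,5.4],"twist":[0,0,0],"jaw":0.9},
    {"xyz":[-0.1,0,5.4],"twist":[0,0,0],"jaw":0.9},
  ],
)

```text
time_s: 7.33
tool_pos: [0.4801, 0.2475, 0.2077]
tool_rot: [-180.0, -0.1, -7.2]
force: [0.5, 0.3, 4.2]
grip_width: 0.0151
grasp_force: 25.0
```

```bash
python3 d.py .5071 .0007 .275 -13.2
```

```text
t 7.3333 pos [0.4801 0.2475 0.2077] rot [-1.7996e+02 -9.0000e-02 -7.1900e+00] F [0.5 0.3 4.2] w 0.0151 j7 -130.0
shift cm [5.77, 24.14, -6.73] twist z 6.01
```

Call:
servo_tool(
  plan=[
    {"xyz":[0,0,-2.3],"twist":[0,0,0],"jaw":0.9},
    {"xyz":[0,0,-5],"twist":[0,0,0],"jaw":0.9},
    {"xyz":[0.7,3,-6.7],"twist":[0,0,1],"jaw":0.9},
    {"xyz":[1.5,6.5,-6.7],"twist":[0,0,2],"jaw":0.9},
    {"xyz":[2.4,10,-6.7],"twist":[0,0,3],"jaw":0.9},
    {"xyz":[3.2,13.5,-6.7],"twist":[0,0,4],"jaw":0.9},
    {"xyz":[4,17,-6.7],"twist":[0,0,5],"jaw":0.9},
    {"xyz":[4.9,20.6,-6.7],"twist":[0,0,6],"jaw":0.9},
    {"xyz":[5.8,24.1,-6.7],"twist":[0,0,6],"jaw":0.9},
    {"xyz":[5.8,24.1,-6.7],"twist":[0,0,6],"jaw":0.9},
  ],
)

```text
time_s: 8.17
tool_pos: [0.5073, -0.0072, 0.2741]
tool_rot: [179.8, -0.1, -13.8]
force: [-0.0, -0.0, -0.2]
grip_width: 0.0152
grasp_force: 25.0
```

Call:
servo_tool(
  plan=[
    {"xyz":[0,0,0],"twist":[0,0,0],"jaw":0.9},
    {"xyz":[0,0,0],"twist":[0,0,0],"jaw":0.9},
  ],
)

```text
time_s: 8.33
tool_pos: [0.507, 0.0014, 0.2738]
tool_rot: [-180.0, 0.0, -13.2]
force: [0.2, 0.8, -0.6]
grip_width: 0.0154
grasp_force: 25.0
```

```bash
python3 d.py .5071 .0007 .209 -13.2; python3 -c "
from h import *
cam('wrist','w6.png')"
```

```text
t 8.3333 pos [0.507  0.0014 0.2738] rot [-1.7996e+02  1.0000e-02 -1.3200e+01] F [ 0.2  0.8 -0.6] w 0.0154 j7 -106.0
shift cm [0.03, 0.07, 6.48] twist z 0.0
```

View pics/w6.png

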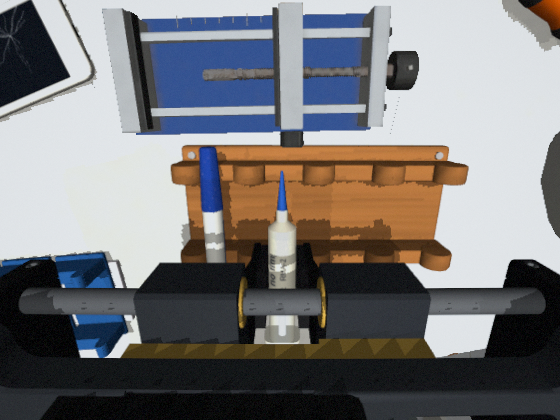

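The syringe (column 281) is over the second place (humps at 247 and 318). The marker lies properly in the first.

Call:
servo_tool(
  plan=[
    {"xyz":[0,0,2],"twist":[0,0,0],"jaw":0.9},
    {"xyz":[0,0,4.5],"twist":[0,0,0],"jaw":0.9},
    {"xyz":[0,0,6],"twist":[0,0,0],"jaw":0.9},
    {"xyz":[0,0,6.5],"twist":[0,0,0],"jaw":0.9},
    {"xyz":[0,0,6.5],"twist":[0,0,0],"jaw":0.9},
    {"xyz":[0,0,6.5],"twist":[0,0,0],"jaw":0.55},
    {"xyz":[0,0,6.5],"twist":[0,0,0],"jaw":0.55},
    {"xyz":[0,0,6.5],"twist":[0,0,0],"jaw":0.55},
    {"xyz":[0,0,3],"twist":[0,0,0],"jaw":0.54},
    {"xyz":[0,0,0],"twist":[0,0,0],"jaw":0.54},
  ],
)

```text
time_s: 9.22
tool_pos: [0.5063, 0.0012, 0.2737]
tool_rot: [179.9, 0.2, -13.2]
force: [2.2, 0.3, 0.9]
grip_width: 0.0373
grasp_force: 0.0
```

```bash
python3 d.py .4896 .2988 .26 -6
```

```text
t 9.2167 pos [0.5063 0.0012 0.2737] rot [179.94   0.18 -13.16] F [2.2 0.3 0.9] w 0.0373 j7 -106.0
shift cm [-8.41, -28.59, 1.37] twist z -7.16
```

Call:
servo_tool(
  plan=[
    {"xyz":[-1.1,-3.6,0],"twist":[0,0,-1],"jaw":0.54},
    {"xyz":[-2.2,-7.2,0],"twist":[0,0,-2],"jaw":0.54},
    {"xyz":[-3.2,-10.8,0],"twist":[0,0,-3],"jaw":0.54},
    {"xyz":[-4.2,-14.4,0],"twist":[0,0,-4],"jaw":0.54},
    {"xyz":[-5.3,-18,0],"twist":[0,0,-5],"jaw":0.54},
    {"xyz":[-6.3,-21.6,0.4],"twist":[0,0,-6],"jaw":0.54},
    {"xyz":[-7.4,-25.2,0.8],"twist":[0,0,-7.2],"jaw":0.54},
    {"xyz":[-8.4,-28.6,1.3],"twist":[0,0,-7.2],"jaw":0.54},
    {"xyz":[-8.4,-28.6,1.3],"twist":[0,0,-7.2],"jaw":0.54},
    {"xyz":[-8.4,-28.6,1.3],"twist":[0,0,-7.2],"jaw":0.54},
  ],
)

```text
time_s: 10.05
tool_pos: [0.4893, 0.3015, 0.2606]
tool_rot: [-180.0, 0.0, -5.7]
force: [0.2, -1.3, -0.8]
grip_width: 0.0401
grasp_force: 0.0
```

Call:
servo_tool(
  plan=[
    {"xyz":[0,0,0],"twist":[0,0,0],"jaw":0.54},
    {"xyz":[0,0,0],"twist":[0,0,0],"jaw":0.54},
  ],
)

```text
time_s: 10.22
tool_pos: [0.4911, 0.2972, 0.2609]
tool_rot: [180.0, -0.0, -6.1]
force: [0.8, -1.0, 0.5]
grip_width: 0.04
grasp_force: 0.0
```

```bash
python3 d.py .4896 .2988 .2045 -6; python3 -c "
from h import *
cam('wrist','w7.png')"
```

```text
t 10.2167 pos [0.4911 0.2972 0.2609] rot [ 1.7995e+02 -3.0000e-02 -6.1100e+00] F [ 0.8 -1.   0.5] w 0.04 j7 -133.0
shift cm [-0.17, -0.15, 5.64] twist z -0.11
```

View pics/w7.png

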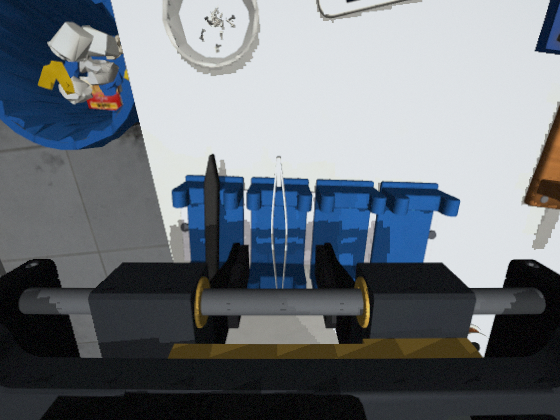

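The tweezers are centred at column 280. Descend and grip.

Call:
servo_tool(
  plan=[
    {"xyz":[-0.1,-0.1,2],"twist":[0,0,0],"jaw":0.54},
    {"xyz":[-0.1,-0.1,4],"twist":[0,0,0],"jaw":0.54},
    {"xyz":[-0.1,-0.1,5.6],"twist":[0,0,0],"jaw":0.54},
    {"xyz":[-0.1,-0.1,5.6],"twist":[0,0,0],"jaw":0.54},
    {"xyz":[-0.1,-0.1,5.6],"twist":[0,0,0],"jaw":0.98},
    {"xyz":[-0.1,-0.1,5.6],"twist":[0,0,0],"jaw":0.98},
    {"xyz":[-0.1,-0.1,5.6],"twist":[0,0,0],"jaw":0.98},
    {"xyz":[-0.1,-0.1,5.6],"twist":[0,0,0],"jaw":0.98},
    {"xyz":[-0.1,-0.1,5.6],"twist":[0,0,0],"jaw":0.98},
    {"xyz":[-0.1,-0.1,5.6],"twist":[0,0,0],"jaw":0.98},
  ],
)

```text
time_s: 11.1
tool_pos: [0.49, 0.2998, 0.2056]
tool_rot: [-180.0, -0.1, -6.0]
force: [-0.3, -0.4, 1.9]
grip_width: 0.0117
grasp_force: 25.0
```

```bash
python3 d.py .4942 -.0497 .275 -13.2
```

```text
t 11.1 pos [0.49   0.2998 0.2056] rot [-1.7996e+02 -7.0000e-02 -5.9900e+00] F [-0.3 -0.4  1.9] w 0.0117 j7 -133.0
shift cm [4.07, 34.72, -6.94] twist z 7.21
```

Call:
servo_tool(
  plan=[
    {"xyz":[0,0,-2.3],"twist":[0,0,0],"jaw":0.98},
    {"xyz":[0,0,-5],"twist":[0,0,0],"jaw":0.98},
    {"xyz":[0.3,3,-6.9],"twist":[0,0,1],"jaw":0.98},
    {"xyz":[0.8,6.5,-6.9],"twist":[0,0,2],"jaw":0.98},
    {"xyz":[1.2,10,-6.9],"twist":[0,0,3],"jaw":0.98},
    {"xyz":[1.6,14,-6.9],"twist":[0,0,4],"jaw":0.98},
    {"xyz":[2.1,18,-6.9],"twist":[0,0,5],"jaw":0.98},
    {"xyz":[2.6,22,-6.9],"twist":[0,0,6],"jaw":0.98},
    {"xyz":[3,26,-6.9],"twist":[0,0,7.2],"jaw":0.98},
    {"xyz":[3.5,30,-6.9],"twist":[0,0,7.2],"jaw":0.98},
  ],
)

```text
time_s: 11.93
tool_pos: [0.4927, -0.0041, 0.2742]
tool_rot: [-180.0, -0.0, -13.2]
force: [0.5, -0.4, 0.1]
grip_width: 0.0112
grasp_force: 25.0
```

```bash
python3 d.py .4942 -.0497 .275 -13.2
```

```text
t 11.9333 pos [ 0.4927 -0.0041  0.2742] rot [-1.7998e+02 -5.0000e-02 -1.3220e+01] F [ 0.5 -0.4  0.1] w 0.0112 j7 -106.0
shift cm [1.19, 4.4, -0.08] twist z -0.02
```

Call:
servo_tool(
  plan=[
    {"xyz":[0.6,2.4,0],"twist":[0,0,0],"jaw":0.98},
    {"xyz":[1.2,4.6,0],"twist":[0,0,0],"jaw":0.98},
    {"xyz":[1.2,4.6,0],"twist":[0,0,0],"jaw":0.98},
    {"xyz":[1.2,4.6,0],"twist":[0,0,0],"jaw":0.98},
    {"xyz":[1.2,4.6,0],"twist":[0,0,0],"jaw":0.98},
  ],
)

```text
time_s: 12.35
tool_pos: [0.4944, -0.049, 0.2739]
tool_rot: [-180.0, -0.0, -13.2]
force: [-0.1, 0.7, -0.4]
grip_width: 0.0116
grasp_force: 25.0
```

```bash
python3 d.py .4942 -.0497 .207 -13.2; python3 -c "
from h import *
cam('wrist','w8.png')"
```

```text
t 12.35 pos [ 0.4944 -0.049   0.2739] rot [-1.7996e+02 -1.0000e-02 -1.3150e+01] F [-0.1  0.7 -0.4] w 0.0116 j7 -100.0
shift cm [-0.0, 0.07, 6.69] twist z 0.05
```

View pics/w8.png

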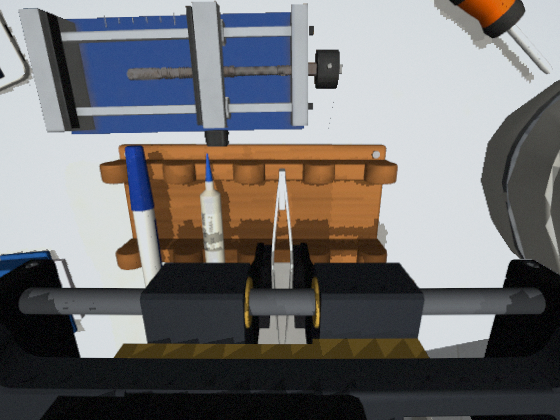

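The tweezers (column 282) are over the third place (humps at 248 and 320). The syringe and marker lie in their places.

Call:
servo_tool(
  plan=[
    {"xyz":[0,0.1,2],"twist":[0,0,0],"jaw":0.98},
    {"xyz":[0,0.1,4.5],"twist":[0,0,0],"jaw":0.98},
    {"xyz":[0,0.1,6],"twist":[0,0,0],"jaw":0.98},
    {"xyz":[0,0.1,6.7],"twist":[0,0,0],"jaw":0.98},
    {"xyz":[0,0.1,6.7],"twist":[0,0,0],"jaw":0.98},
    {"xyz":[0,0.1,6.7],"twist":[0,0,0],"jaw":0.56},
    {"xyz":[0,0.1,6.7],"twist":[0,0,0],"jaw":0.56},
    {"xyz":[0,0.1,6.7],"twist":[0,0,0],"jaw":0.56},
    {"xyz":[0,0.1,3],"twist":[0,0,0],"jaw":0.56},
    {"xyz":[0,0.1,0],"twist":[0,0,0],"jaw":0.56},
  ],
)

```text
time_s: 13.23
tool_pos: [0.4935, -0.0507, 0.2742]
tool_rot: [180.0, 0.1, -13.2]
force: [1.5, 0.0, 1.0]
grip_width: 0.0348
grasp_force: 0.0
```

```bash
python3 d.py .4932 .3482 .26 -10
```

```text
t 13.2333 pos [ 0.4935 -0.0507  0.2742] rot [ 1.7996e+02  1.4000e-01 -1.3180e+01] F [1.5 0.  1. ] w 0.0348 j7 -100.0
shift cm [-9.13, -38.83, 1.42] twist z -3.18
```

Call:
servo_tool(
  plan=[
    {"xyz":[-0.9,-3.9,0],"twist":[0,0,0],"jaw":0.54},
    {"xyz":[-1.8,-7.8,0],"twist":[0,0,0],"jaw":0.54},
    {"xyz":[-2.7,-11.7,0],"twist":[0,0,0],"jaw":0.54},
    {"xyz":[-3.6,-15.6,0],"twist":[0,0,-1],"jaw":0.54},
    {"xyz":[-4.6,-19.5,0],"twist":[0,0,-2],"jaw":0.54},
    {"xyz":[-5.5,-23.4,0],"twist":[0,0,-3.2],"jaw":0.54},
    {"xyz":[-6.4,-27.3,0],"twist":[0,0,-3.2],"jaw":0.54},
    {"xyz":[-7.3,-31.2,0.4],"twist":[0,0,-3.2],"jaw":0.54},
    {"xyz":[-8.2,-35.1,0.9],"twist":[0,0,-3.2],"jaw":0.54},
    {"xyz":[-9.1,-38.8,1.4],"twist":[0,0,-3.2],"jaw":0.54},
  ],
)

```text
time_s: 14.07
tool_pos: [0.4939, 0.3501, 0.2605]
tool_rot: [-179.9, -0.1, -10.0]
force: [0.6, -0.2, 0.4]
grip_width: 0.0403
grasp_force: 0.0
```

Call:
servo_tool(
  plan=[
    {"xyz":[0,0,0],"twist":[0,0,0],"jaw":0.54},
    {"xyz":[0,0,0],"twist":[0,0,0],"jaw":0.54},
    {"xyz":[0,0,0],"twist":[0,0,0],"jaw":0.54},
  ],
)

```text
time_s: 14.32
tool_pos: [0.4942, 0.3474, 0.2598]
tool_rot: [180.0, -0.0, -10.0]
force: [-0.0, 0.1, 1.4]
grip_width: 0.0398
grasp_force: 0.0
```

```bash
python3 d.py .4932 .3482 .2045 -10; python3 -c "
from h import *
cam('wrist','w9.png')"
```

```text
t 14.3167 pos [0.4942 0.3474 0.2598] rot [ 1.7995e+02 -2.0000e-02 -9.9800e+00] F [-0.   0.1  1.4] w 0.0398 j7 -141.0
shift cm [-0.11, -0.06, 5.53] twist z 0.02
```

View pics/w9.png

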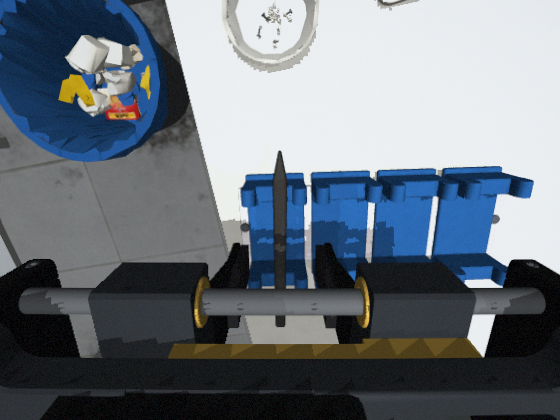

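The spudger is centred at column 280.

Call:
servo_tool(
  plan=[
    {"xyz":[-0.1,0,2],"twist":[0,0,0],"jaw":0.54},
    {"xyz":[-0.1,0,4],"twist":[0,0,0],"jaw":0.54},
    {"xyz":[-0.1,0,5.5],"twist":[0,0,0],"jaw":0.54},
    {"xyz":[-0.1,0,5.5],"twist":[0,0,0],"jaw":0.54},
    {"xyz":[-0.1,0,5.5],"twist":[0,0,0],"jaw":0.98},
    {"xyz":[-0.1,0,5.5],"twist":[0,0,0],"jaw":0.98},
    {"xyz":[-0.1,0,5.5],"twist":[0,0,0],"jaw":0.98},
    {"xyz":[-0.1,0,5.5],"twist":[0,0,0],"jaw":0.98},
    {"xyz":[-0.1,0,5.5],"twist":[0,0,0],"jaw":0.98},
    {"xyz":[-0.1,0,5.5],"twist":[0,0,0],"jaw":0.98},
  ],
)

```text
time_s: 15.2
tool_pos: [0.4933, 0.348, 0.2055]
tool_rot: [-180.0, -0.1, -10.0]
force: [-0.4, -0.8, 3.0]
grip_width: 0.0094
grasp_force: 25.0
```

```bash
python3 d.py .4853 -.101 .275 -13.2
```

```text
t 15.2 pos [0.4933 0.348  0.2055] rot [-1.7996e+02 -6.0000e-02 -9.9900e+00] F [-0.4 -0.8  3. ] w 0.0094 j7 -142.0
shift cm [7.0, 44.36, -6.95] twist z 3.21
```

Call:
servo_tool(
  plan=[
    {"xyz":[0,0,-2.3],"twist":[0,0,0],"jaw":0.98},
    {"xyz":[0,0,-5],"twist":[0,0,0],"jaw":0.98},
    {"xyz":[0.5,3,-6.9],"twist":[0,0,0],"jaw":0.98},
    {"xyz":[1.1,7,-6.9],"twist":[0,0,0],"jaw":0.98},
    {"xyz":[1.7,11,-6.9],"twist":[0,0,0],"jaw":0.98},
    {"xyz":[2.4,15,-6.9],"twist":[0,0,0],"jaw":0.98},
    {"xyz":[3,19,-6.9],"twist":[0,0,0],"jaw":0.98},
    {"xyz":[3.6,23,-6.9],"twist":[0,0,0],"jaw":0.98},
    {"xyz":[4.2,27,-6.9],"twist":[0,0,0],"jaw":0.98},
    {"xyz":[4.7,30,-6.9],"twist":[0,0,0],"jaw":0.98},
  ],
)

```text
time_s: 16.03
tool_pos: [0.4868, 0.0407, 0.2741]
tool_rot: [179.9, -0.0, -10.1]
force: [0.2, 0.4, -0.3]
grip_width: 0.0099
grasp_force: 25.0
```

Call:
servo_tool(
  plan=[
    {"xyz":[0.6,3.6,0],"twist":[0,0,1],"jaw":0.98},
    {"xyz":[1.2,7.2,0],"twist":[0,0,2],"jaw":0.98},
    {"xyz":[1.8,11,0],"twist":[0,0,3.2],"jaw":0.98},
    {"xyz":[2.3,14.4,0],"twist":[0,0,3.2],"jaw":0.98},
    {"xyz":[2.3,14.4,0],"twist":[0,0,3.2],"jaw":0.98},
    {"xyz":[2.3,14.4,0],"twist":[0,0,3.2],"jaw":0.98},
    {"xyz":[2.3,14.4,0],"twist":[0,0,3.2],"jaw":0.98},
  ],
)

```text
time_s: 16.62
tool_pos: [0.485, -0.1009, 0.2738]
tool_rot: [-180.0, -0.0, -13.2]
force: [-0.2, 0.4, -0.9]
grip_width: 0.0096
grasp_force: 25.0
```

```bash
python3 d.py .4853 -.101 .207 -13.2; python3 -c "
from h import *
cam('wrist','w10.png')"
```

```text
t 16.6167 pos [ 0.485  -0.1009  0.2738] rot [-179.96   -0.    -13.18] F [-0.2  0.4 -0.9] w 0.0096 j7 -94.0
shift cm [0.03, 0.01, 6.68] twist z 0.02
```

View pics/w10.png

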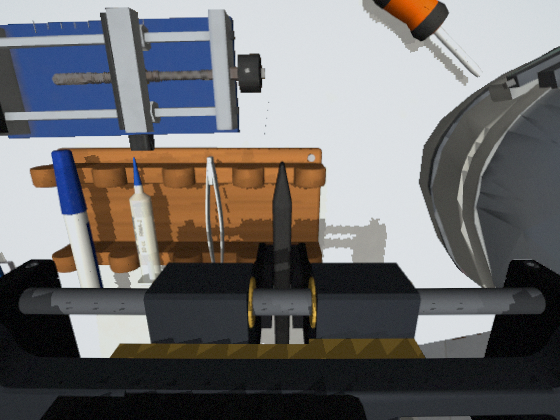

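The spudger (column 282) is over the fourth place (humps at 248 and 311). I check the clearance between the gripper body and the case on the right.

```bash
python3 - <<'E'
from h import *
c=cam('wrist'); s=cam('scene')
y=np.radians(-13.2);P=np.array([.485,-.101,0])
for uv in [(425,170),(432,205),(450,245),(480,285)]:
    for z in (.02,.1): 
        d=p2w(c,uv,z)-P; print(uv,z,'fwd',round(d[0]*np.cos(y)+d[1]*np.sin(y),3),'right',round(d[0]*np.sin(y)-d[1]*np.cos(y),3))
E
```

```text
(425, 170) 0.02 fwd 0.042 right 0.113
(425, 170) 0.1 fwd 0.057 right 0.074
(432, 205) 0.02 fwd 0.013 right 0.123
(432, 205) 0.1 fwd 0.037 right 0.08
(450, 245) 0.02 fwd -0.023 right 0.144
(450, 245) 0.1 fwd 0.014 right 0.094
(480, 285) 0.02 fwd -0.063 right 0.179
(480, 285) 0.1 fwd -0.013 right 0.117
```

```bash
python3 - <<'E'
from h import *
s=cam('scene'); w=cam('wrist'); sd=cam('side')
y=np.radians(-13.2);P=np.array([.485,-.101,0])
def loc(X): d=X-P; return [round(float(v),3) for v in (d[0]*np.cos(y)+d[1]*np.sin(y),d[0]*np.sin(y)-d[1]*np.cos(y))]
for uv in [(343,150),(358,160),(375,163),(400,160)]: print('base z0',uv,loc(p2w(s,uv,0)))
# case outline in scene vs wrist left edge points raised at candidate z
for uv in [(425,170),(432,205),(450,245)]:
    for z in (.02,.04,.06,.08,.1): print(uv,z,'scene px',w2p(s,p2w(w,uv,z)).round(0),'side px',w2p(sd,p2w(w,uv,z)).round(0))
# column profiles through the case in the scene picture
g=cv2.cvtColor(s['img'],cv2.COLOR_RGB2GRAY).astype(int)
for u in (350,362,375,390): print(u,[int(v) for v in g[90:176:3,u]])
E
```

```text
base z0 (343, 150) [0.105, 0.155]
base z0 (358, 160) [0.045, 0.138]
base z0 (375, 163) [0.008, 0.155]
base z0 (400, 160) [-0.025, 0.211]
(425, 170) 0.02 scene px [353. 156.] side px [353. 348.]
(425, 170) 0.04 scene px [350. 149.] side px [355. 334.]
(425, 170) 0.06 scene px [347. 142.] side px [357. 321.]
(425, 170) 0.08 scene px [344. 135.] side px [359. 307.]
(425, 170) 0.1 scene px [340. 127.] side px [360. 293.]
(432, 205) 0.02 scene px [366. 159.] side px [337. 354.]
(432, 205) 0.04 scene px [362. 152.] side px [340. 340.]
(432, 205) 0.06 scene px [358. 144.] side px [343. 326.]
(432, 205) 0.08 scene px [353. 137.] side px [346. 311.]
(432, 205) 0.1 scene px [349. 129.] side px [350. 297.]
(450, 245) 0.02 scene px [384. 161.] side px [317. 368.]
(450, 245) 0.04 scene px [379. 154.] side px [322. 352.]
(450, 245) 0.06 scene px [373. 146.] side px [327. 336.]
(450, 245) 0.08 scene px [368. 138.] side px [332. 320.]
(450, 245) 0.1 scene px [362. 130.] side px [337. 304.]
350 [10, 50, 20, 10, 23, 48, 69, 26, 23, 21, 18, 33, 78, 109, 108, 106, 107, 111, 91, 20, 74, 97, 96, 101, 238, 236, 237, 200, 82]
362 [18, 19, 27, 24, 79, 33, 31, 14, 24, 45, 85, 81, 90, 131, 144, 129, 126, 124, 126, 97, 51, 26, 112, 105, 109, 233, 235, 235, 235]
375 [49, 28, 27, 19, 22, 65, 23, 86, 87, 93, 90, 91, 85, 106, 139, 133, 128, 129, 125, 126, 81, 120, 116, 114, 110, 183, 238, 236, 236]
390 [219, 141, 87, 95, 95, 89, 87, 92, 88, 92, 87, 89, 88, 96, 136, 161, 138, 132, 132, 130, 84, 124, 118, 109, 108, 108, 239, 236, 236]
```

The wrist outline matches the scene outline at base height. The case is therefore at least 113 mm to the right, against 95 mm for the gripper body, so it clears. Lower and check.

Call:
servo_tool(
  plan=[
    {"xyz":[0,0,2],"twist":[0,0,0],"jaw":0.98},
    {"xyz":[0,0,4],"twist":[0,0,0],"jaw":0.98},
    {"xyz":[0,0,5.2],"twist":[0,0,0],"jaw":0.98},
    {"xyz":[0,0,6],"twist":[0,0,0],"jaw":0.98},
    {"xyz":[0,0,6.7],"twist":[0,0,0],"jaw":0.98},
    {"xyz":[0,0,6.7],"twist":[0,0,0],"jaw":0.98},
  ],
)

```text
time_s: 17.42
tool_pos: [0.485, -0.1012, 0.2061]
tool_rot: [180.0, 0.0, -13.2]
force: [-0.3, 0.5, 0.8]
grip_width: 0.0094
grasp_force: 25.0
```

Call:
servo_tool(
  plan=[
    {"xyz":[0,0,0],"twist":[0,0,0],"jaw":0.6},
    {"xyz":[0,0,0],"twist":[0,0,0],"jaw":0.6},
    {"xyz":[0,0,0],"twist":[0,0,0],"jaw":0.6},
    {"xyz":[0,0,-3],"twist":[0,0,0],"jaw":0.6},
    {"xyz":[0,0,-6.5],"twist":[0,0,0],"jaw":0.6},
    {"xyz":[0,0,-10],"twist":[0,0,0],"jaw":0.6},
    {"xyz":[-1,-4,-13],"twist":[0,0,0],"jaw":0.6},
    {"xyz":[-2,-7.5,-15],"twist":[0,0,0],"jaw":0.6},
    {"xyz":[-2,-7.5,-15],"twist":[0,0,0],"jaw":0.6},
    {"xyz":[-2,-7.5,-15],"twist":[0,0,0],"jaw":0.6},
  ],
)

```text
time_s: 18.25
tool_pos: [0.4832, -0.0207, 0.3595]
tool_rot: [-179.9, -0.3, -12.8]
force: [-0.1, -1.1, 0.4]
grip_width: 0.0343
grasp_force: 0.0
```

```bash
python3 d.py .46 0 .35 -13.2; python3 - <<'E'
from h import *
c=cam('wrist','w11.png'); 
C=np.array([.507,-.026,0]);y=np.radians(-13.2);ex=np.array([np.cos(y),np.sin(y),0]);ey=np.array([-np.sin(y),np.cos(y),0])
# intensity/colour profiles along the row at tool height, on rest x=-10..+10, no pictures left to view
for X in (-.055,-.01,.015,.045):
    s=[]
    for k in np.arange(.106,-.107,-.004):
        u,v=w2p(c,C+X*ex+k*ey+[0,0,.044]).round().astype(int)
        s.append(tuple(int(q) for q in c['img'][v,u]) if 0<=u<560 and 0<=v<420 else None)
    print(X); print([(round(float(.106-.004*i)*1000),q) for i,q in enumerate(s)])
E
```

```text
t 18.25 pos [ 0.4832 -0.0207  0.3595] rot [-179.88   -0.29  -12.85] F [-0.1 -1.1  0.4] w 0.0343 j7 -104.0
shift cm [-2.72, -1.5, 0.95] twist z 0.35
-0.055
[(106, (210, 214, 208)), (102, (209, 213, 205)), (98, (212, 218, 211)), (94, (210, 215, 208)), (90, (213, 218, 212)), (86, (136, 139, 136)), (82, (133, 135, 130)), (78, (134, 133, 127)), (74, (111, 110, 106)), (70, (141, 141, 137)), (66, (151, 149, 145)), (62, (151, 150, 144)), (58, (153, 151, 145)), (54, (181, 183, 183)), (50, (203, 207, 214)), (46, (188, 192, 194)), (42, (154, 153, 146)), (38, (150, 149, 146)), (34, (137, 136, 132)), (30, (130, 127, 123)), (26, (119, 117, 113)), (22, (150, 150, 144)), (18, (154, 153, 147)), (14, (174, 175, 174)), (10, (191, 195, 199)), (6, (167, 169, 166)), (2, (192, 196, 199)), (-2, (162, 161, 159)), (-6, (188, 192, 194)), (-10, (178, 182, 182)), (-14, (188, 191, 194)), (-18, (154, 153, 146)), (-22, (153, 154, 146)), (-26, (130, 129, 124)), (-30, (156, 153, 150)), (-34, (157, 156, 151)), (-38, (150, 149, 144)), (-42, (154, 152, 147)), (-46, (152, 152, 145)), (-50, (192, 197, 199)), (-54, (197, 2
[... 3241 characters left out ...]
 (173, 111, 59)), (10, (169, 107, 57)), (6, (171, 112, 58)), (2, (169, 110, 57)), (-2, (175, 114, 58)), (-6, (178, 117, 63)), (-10, (177, 115, 60)), (-14, (163, 106, 54)), (-18, (175, 113, 61)), (-22, (112, 73, 45)), (-26, (210, 216, 219)), (-30, (166, 106, 58)), (-34, (154, 101, 53)), (-38, (167, 109, 58)), (-42, (153, 98, 50)), (-46, (164, 106, 58)), (-50, (165, 106, 54)), (-54, (168, 106, 56)), (-58, (179, 115, 64)), (-62, (163, 103, 57)), (-66, (163, 105, 54)), (-70, (112, 71, 41)), (-74, (16, 15, 17)), (-78, (52, 51, 47)), (-82, (175, 113, 60)), (-86, (177, 115, 60)), (-90, (163, 152, 147)), (-94, (176, 113, 60)), (-98, (166, 135, 113)), (-102, (209, 215, 220)), (-106, (209, 215, 219))]
```

Colour profiles put the marker, syringe, tweezers and spudger at about +80, +28, −26 and −76 mm on the rest, all square to it. I hand in the job.

```bash
python3 -c "
from cell import env
print(env.sign_off())"
```

```text
the job is handed in; nothing more can be done
None
```

All four tools now lie in the rest in reverse order (left to right: marker, syringe, tweezers, spudger), each within about 2 mm of its place along the row; I handed the job in at about 18 s, and no verdict was returned.

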